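# Load the specimen carrier in worklist order

### The job

The four specimen pots stand on the reception rail in worklist order; load them into the white carrier tray for the analyser in the same order, one pot to a compartment: the pot next to the rail's red end goes into the compartment next to the tray's red end, and so on along the row. Keep the pots upright, lower each one to the floor of its compartment rather than dropping it, and leave all four standing there, released.

Things in the scene. Friction and masses are not known exactly. Their poses are not given: they have to be found in the camera images.
- rail: Fixed aluminium reception rail, 216 x 44 x 6 mm, carrying four coloured holders in a row; a red block 20 long, 56 wide, 30 high closes one end (x 108 to 128 mm). Origin: underside, middle of the row. x: along the row towards the red end; z up. The four holders are centred at x = +79.5, +26.5, -26.5, -79.5 mm, y = 0.
- tray: White carrier tray, fixed, 215 x 56 x 30 mm: four open compartments in a row, each 50 x 50 mm inside, walls 3 mm, floor 4 mm above the desk; a red grip 20 long, 56 wide, 30 high at one end (x 107 to 128 mm). Origin: underside, middle of the row. x: along the row towards the red end; z up. Compartment centres: x = +79.5, +26.5, -26.5, -79.5 mm, y = 0.
- pot_violet: Closed specimen pot with a violet screw cap, loose, about 70 g, upright in the violet holder at the start: off-white round body 34 mm in diameter with a paper label, round cap 38 mm in diameter from 58 to 75 mm above the pot's underside (75 mm tall in all). Origin: centre of its underside; z axis along the pot, up through the cap.
- pot_yellow: Closed specimen pot with a yellow screw cap, loose, about 70 g, upright in the yellow holder at the start: off-white round body 34 mm in diameter with a paper label, round cap 38 mm in diameter from 58 to 75 mm above the pot's underside (75 mm tall in all). Origin: centre of its underside; z axis along the pot, up through the cap.
- pot_green: Closed specimen pot with a green screw cap, loose, about 70 g, upright in the green holder at the start: off-white round body 34 mm in diameter with a paper label, round cap 38 mm in diameter from 58 to 75 mm above the pot's underside (75 mm tall in all). Origin: centre of its underside; z axis along the pot, up through the cap.
- pot_blue: Closed specimen pot with a blue screw cap, loose, about 70 g, upright in the blue holder at the start: off-white round body 34 mm in diameter with a paper label, round cap 38 mm in diameter from 58 to 75 mm above the pot's underside (75 mm tall in all). Origin: centre of its underside; z axis along the pot, up through the cap.
- holder_violet: Violet holder clicked on to the reception rail, fixed; it stays there: a block 52 x 52 x 30 mm with a round well 42 mm in diameter and 26 mm deep, open on top. Origin: centre of its underside, which is 6 mm above the desk; the well's floor is 4 mm above the origin and its rim 30 mm above it; z up. The order of the four holders along the rail differs each time.
- holder_yellow: Yellow holder clicked on to the reception rail, fixed; it stays there: a block 52 x 52 x 30 mm with a round well 42 mm in diameter and 26 mm deep, open on top. Origin: centre of its underside, which is 6 mm above the desk; the well's floor is 4 mm above the origin and its rim 30 mm above it; z up. The order of the four holders along the rail differs each time.
- holder_green: Green holder clicked on to the reception rail, fixed; it stays there: a block 52 x 52 x 30 mm with a round well 42 mm in diameter and 26 mm deep, open on top. Origin: centre of its underside, which is 6 mm above the desk; the well's floor is 4 mm above the origin and its rim 30 mm above it; z up. The order of the four holders along the rail differs each time.
- holder_blue: Blue holder clicked on to the reception rail, fixed; it stays there: a block 52 x 52 x 30 mm with a round well 42 mm in diameter and 26 mm deep, open on top. Origin: centre of its underside, which is 6 mm above the desk; the well's floor is 4 mm above the origin and its rim 30 mm above it; z up. The order of the four holders along the rail differs each time.
Not all that is in view belongs to the job. Of the things that look like the rail, the larger one is meant.

How it is judged:
By the outcome, as a careful person would: the job done as asked, in the order asked, and still so for the second after the job is handed in, with the robot touching nothing.
It also fails if it takes over 104 s, if anything falls off the work surface, if the arm or the gripper's body presses on something with over 40 N, if the wrist force passes 120 N, or if a joint passes its speed limit or range.

### The arm

A 6-joint arm with a two-finger parallel gripper is mounted at the origin on the work surface. World frame = base frame: x ahead of the robot, y to its left, z up, the work surface at z = 0. Lengths are in m, angles in rad, forces in N, time in s.
With the tool pointing down it reaches from about 0.3 to 0.775 m from the base axis. Payload 14.6 kg.
Tool frame: the origin (TCP) lies at the very end of the fingers, on their centre line; the grasp point (between the pads) lies 19 mm behind it; y points along the fingers, x is the direction in which the jaws open and shut, and the axes are right-handed (so a half turn about y gives the same grasp; the last joint's range is limited). The gripper opens to 94 mm and grips with 3 to 60 N. Pads are 16 mm wide; open, the fingers measure 119 mm over their backs; the gripper's body (75 mm by 177 mm) begins 78 mm behind the grasp point.
Start: joints at [-1.285, 0.3, 1.521, -0, 1.321, -0.067], TCP at [0.19, -0.516, 0.205] pointing down, gripper open.
Joint ranges: [-3.03, 3.03], [-0.79, 2.21], [0.23, 2.52], [-1.04, 4.18], [0, 3.07], [-2.55, 2.55]. Speed limits (rad/s): [2.22, 2.22, 2.57, 3.14, 3.14, 3.14].

### API

Orientations are given as [roll, pitch, yaw] about the fixed x, y, z axes, in that order (R = Rz(yaw) Ry(pitch) Rx(roll)).
In Python, from station import get_obs, cams, hand_in gives the robot as it stands. The module is installed in compiled form; this text tells all that it offers.
- The arm moves only by the tool step_arm, never from a script. Its argument "plan" is a list of rows, each an object with "grip": the closure, from -1 (fully open) to 1 (shut), so that 0 is half open; "slide": the shift along the tool's x, y, z in m, a list of three; "spin": the turn about the tool's y in degrees. A call has 1 to 20 rows; each row shifts and turns the commanded pose from where the row before left it, along the tool's axes as they then stand; what a row does not reach is not made up. A row lasts 1/12 s, in which the tool goes at most 41.7 mm and 7.16 degrees, less where a joint would pass 70% of its speed; a pose out of reach is approached as far as the arm can. A call is refused whole if a number of a shift passes 0.0417 or a number of a turn 7.16, either way. A call with a gripper value outside its range is refused whole. The fingers move at their own pace and stop on an object; "force" is the grip in N (left out, the last holds). Time passes only in rows, so rows that do not move let the fingers close. It gives the time, the measured TCP pose, the force and the opening at its end, in the units of the state.
- get_obs(): the state, without advancing time (a new reading comes with each control period).
- cams.camera(name): name is "side" or "top" or "wrist"; returns the picture (420x560x3 uint8, blue, green, red); there is no depth.
- cams.calibration(name): a dict with "K" (3x3 intrinsics, pixels), "T" (4x4, takes a point from camera to world coordinates). Camera axes: x right, y up, looking along -z (the intrinsics and any distortion apply to the point x, -y, -z); pixel columns grow to the right and rows downward; lengths in m; the calibration is good to about 2 mm. The wrist camera is an equidistant fisheye: a pixel r from the principal point sees the ray r / f radians off the axis. A picture is of the moment at which its call begins: read the wrist's pose just before it. calibration takes no time and is no camera call; for the wrist camera it gives the pose at the moment of the call.
- hand_in(): hands the job in, once; it reports no verdict.
The state is a dict: "time_s": time; "qpos": joint angles; "joint_vel": joint speeds; "tau": joint torques, N m; "ee_pos": TCP position; "eef_rot": TCP orientation; "force": force on the tool from outside, world axes, zero at the start; "moment": the same for the moment, N m; "grip_width": finger opening in m.
Only numpy, scipy, OpenCV 4.12 (cv2) and the standard library are available. Lean on these libraries where they do the work, as an engineer would, in place of code of your own. Each camera call takes 0.05 s, during which the arm holds its last target.

## Working session

There is one attempt and no reset: what is moved stays moved. The work goes in short steps, Python scripts to look and compute and a tool call to move; the robot and the scene stay as the last step left them, time stands still between calls to the robot, and variables do not carry over. Pictures are saved under pics/ and viewed, and the job is handed in when it is done.

Besides the shell and the picture viewer there is one more tool, called as name(argument=value, ...), one argument or row to a line, values as JSON. step_arm: Moves the arm, as the interface text tells. Its arguments: {"type":"object","properties":{"plan":{"type":"array","items":{"type":"object","properties":{"grip":{"type":"number"},"slide":{"type":"array","items":{"type":"number"}},"spin":{"type":"number"}}}},"force":{"type":"number"}},"required":["plan"]}

```bash
mkdir -p pics; python3 - <<'E'
from station import get_obs,cams
import cv2,numpy as np
np.set_printoptions(precision=4,suppress=True)
for n in ["side","top","wrist"]:
    c=cams.calibration(n); print(n,c)
    cv2.imwrite(f"pics/{n}0.png",cams.camera(n))
print(get_obs())
E
```

```text
side {'K': array([[380.5118,   0.    , 283.0499],
       [  0.    , 380.5118, 208.0177],
       [  0.    ,   0.    ,   1.    ]]), 'T': array([[-0.9638,  0.1826, -0.194 ,  0.3085],
       [-0.2661, -0.6232,  0.7354,  0.6021],
       [ 0.0134,  0.7605,  0.6492,  0.5694],
       [ 0.    ,  0.    ,  0.    ,  1.    ]])}
top {'K': array([[458.7621,   0.    , 276.4506],
       [  0.    , 458.7621, 212.6785],
       [  0.    ,   0.    ,   1.    ]]), 'T': array([[ 0.0095,  0.9991, -0.042 ,  0.3988],
       [-0.9998,  0.0103,  0.0185, -0.0013],
       [ 0.0189,  0.0418,  0.9989,  0.9803],
       [ 0.    ,  0.    ,  0.    ,  1.    ]])}
wrist {'K': array([[325.1923,   0.    , 280.417 ],
       [  0.    , 325.1923, 206.1939],
       [  0.    ,   0.    ,   1.    ]]), 'T': array([[ 0.3456,  0.9001,  0.2652,  0.2679],
       [-0.9384,  0.3321,  0.0956, -0.4871],
       [-0.002 , -0.2819,  0.9594,  0.3844],
       [ 0.    ,  0.    ,  0.    ,  1.    ]])}
{'time_s': 0.15, 'qpos': array([-1.2846,  0.3003,  1.5214,  0.    ,  1.3207, -0.0666]), 'joint_vel': array([ 0.001 , -0.002 , -0.0012, -0.0004,  0.0008,  0.    ]), 'tau': array([ -0.0004, -53.196 , -35.2817,   0.0708,   0.0236,  -0.0001]), 'ee_pos': array([ 0.19  , -0.5159,  0.205 ]), 'eef_rot': array([-1.5707,  0.0009, -1.218 ]), 'force': array([0.7442, 0.3648, 0.1647]), 'moment': array([-0.025 ,  0.0194,  0.0069]), 'grip_width': 0.09417066240646456}
```

View pics/top0.png

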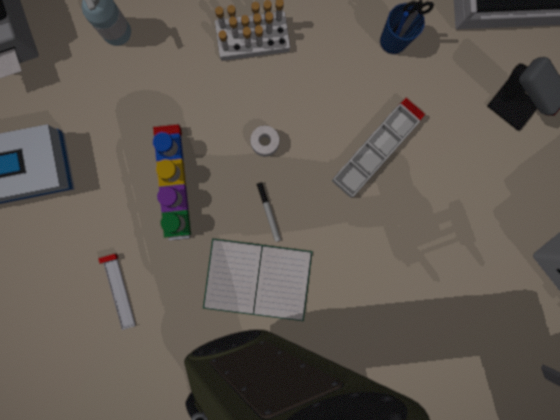

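View pics/side0.png

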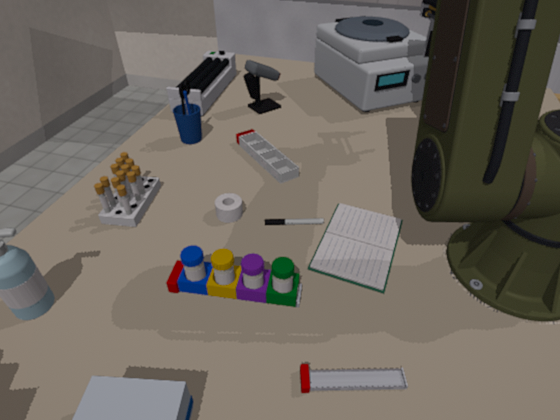

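View pics/wrist0.png

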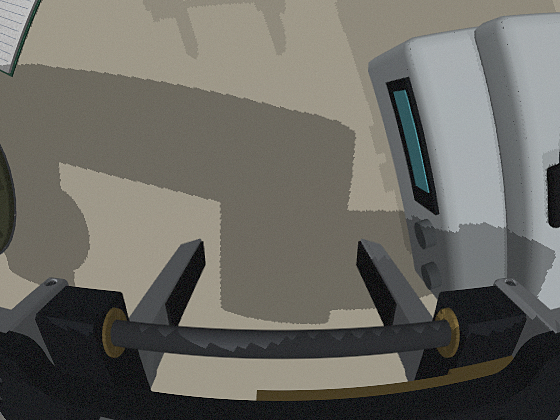

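```bash
python3 - <<'E'
import cv2
t=cv2.imread("pics/top0.png");s=cv2.imread("pics/side0.png")
cv2.imwrite("pics/a.png",cv2.resize(t[110:250,130:230],None,fx=4,fy=4,interpolation=2))
cv2.imwrite("pics/b.png",cv2.resize(t[85:210,320:440],None,fx=4.5,fy=4.5,interpolation=2))
cv2.imwrite("pics/c.png",cv2.resize(s[230:320,155:315],None,fx=5,fy=5,interpolation=2))
cv2.imwrite("pics/d.png",cv2.resize(s[115:195,225:310],None,fx=7,fy=7,interpolation=2))
E
```

```text
(no output)
```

View pics/a.png

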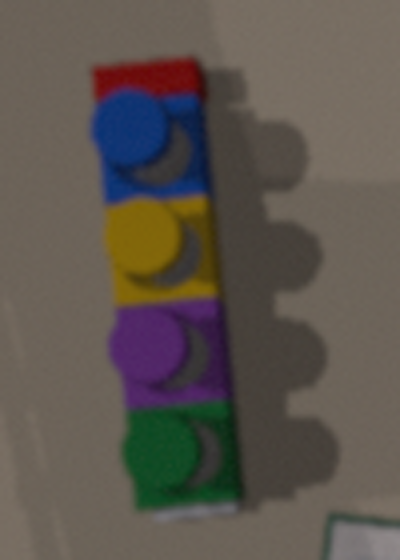

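View pics/b.png

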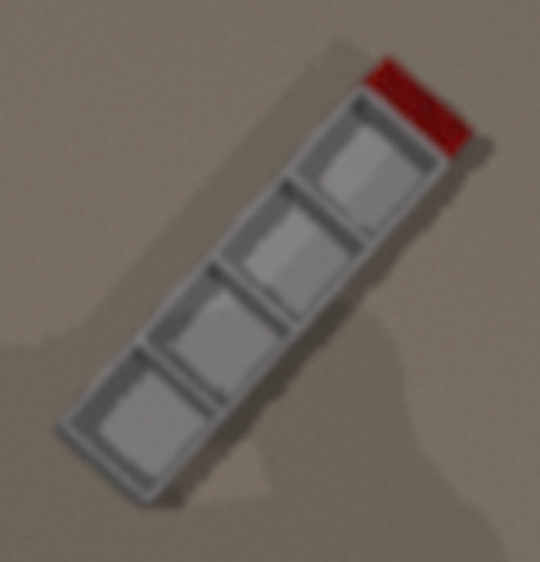

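View pics/c.png

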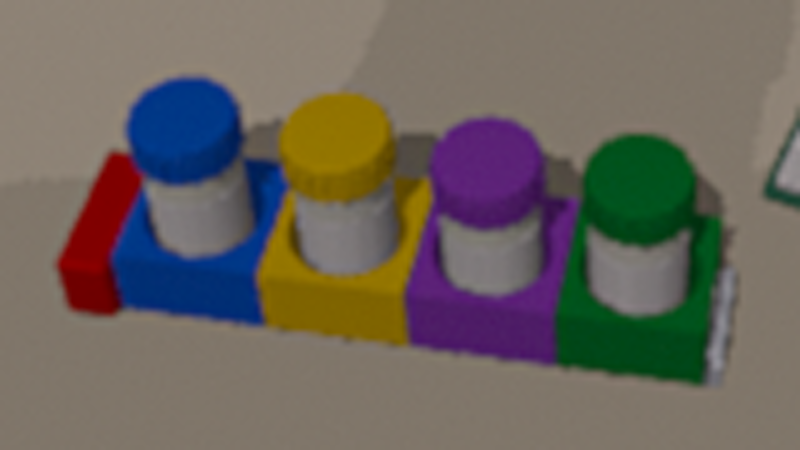

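View pics/d.png

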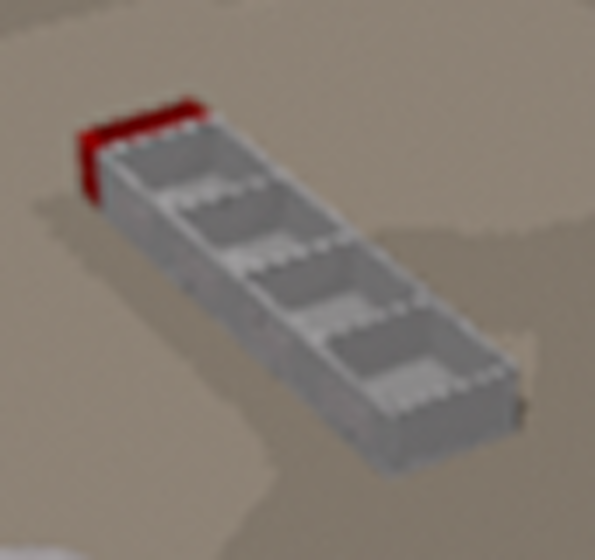

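```bash
cat > h.py <<'E'
import numpy as np,cv2
from scipy.optimize import least_squares
from station import get_obs,cams
np.set_printoptions(precision=4,suppress=True)
CAL={n:cams.calibration(n) for n in("side","top")}
def proj(n,P,cal=None):
    c=cal or CAL[n];P=np.atleast_2d(P);q=(P-c["T"][:3,3])@c["T"][:3,:3]
    v=np.c_[q[:,0],-q[:,1],-q[:,2]];K=c["K"]
    if n=="wrist":
        r=np.hypot(v[:,0],v[:,1]);th=np.arctan2(r,v[:,2]);s=(th/np.maximum(r,1e-9))[:,None]
        return v[:,:2]*s*K[0,0]+K[:2,2]
    return v[:,:2]/v[:,2:]*K[0,0]+K[:2,2]
def ray(n,uv,z,cal=None):
    c=cal or CAL[n];K=c["K"];a,b=(np.array(uv)-K[:2,2])/K[0,0]
    if n=="wrist":
        r=np.hypot(a,b);d=np.array([a/r*np.sin(r),-b/r*np.sin(r),-np.cos(r)]) if r>1e-9 else np.array([0,0,-1.])
    else: d=np.array([a,-b,-1])
    d=c["T"][:3,:3]@d;o=c["T"][:3,3];return o+d*(z-o[2])/d[2]
def frame(p): # x,y,yaw -> func
    c,s=np.cos(p[2]),np.sin(p[2]);return lambda L:np.array(L)@np.array([[c,s,0],[-s,c,0],[0,0,1]])+[p[0],p[1],0]
E
cat > fit.py <<'E'
from h import *
crop=lambda l,f,o:[(np.array(p)+.5)/f-.5+o for p in l]
capsT=crop([(130,128),(144,237),(149,348),(161,450)],4,(130,110))
capsS=crop([(184,116),(337,131),(488,157),(640,173)],5,(155,230))
for t,s in zip(capsT,capsS): print("cap",ray("top",t,.085),ray("side",s,.085))
# tray
L=np.array([[128,28,30],[128,-28,30],[-108,28,30],[-108,-28,30]])/1e3
t=crop([(388,55),(475,130),(58,428),(148,503)],4.5,(320,85)); sd=crop([(80,135),(195,98),(393,412),(518,372)],7,(225,115))
for k in range(4): print("tray c",ray("top",t[k],.03),ray("side",sd[k],.03))
def res(p,L,T,S,idx=None):
    P=frame(p)(L); return np.r_[(proj("top",P)-T).ravel(),(proj("side",P)-S).ravel()]
E
python3 fit.py
```

```text
cap [0.5733 0.2072 0.085 ] [0.5727 0.2117 0.085 ]
cap [0.5198 0.1994 0.085 ] [0.5197 0.2036 0.085 ]
cap [0.4656 0.1959 0.085 ] [0.4665 0.2004 0.085 ]
cap [0.416  0.1891 0.085 ] [0.4155 0.193  0.085 ]
tray c [ 0.6859 -0.2892  0.03  ] [ 0.6828 -0.282   0.03  ]
tray c [ 0.651  -0.3301  0.03  ] [ 0.6484 -0.3242  0.03  ]
tray c [ 0.5088 -0.1351  0.03  ] [ 0.5098 -0.1327  0.03  ]
tray c [ 0.4744 -0.177   0.03  ] [ 0.4737 -0.1691  0.03  ]
```

```bash
cat > go.py <<'E'
import sys
from h import *
from scipy.spatial.transform import Rotation as R
# go.py x y z yaw [xyz-only]: after spin, slide total in tool axes
o=get_obs();Rm=R.from_euler('xyz',o["eef_rot"])
x,y,z,yaw=map(float,sys.argv[1:5])
cur=o["eef_rot"][2];sp=-np.degrees((yaw-cur+np.pi)%(2*np.pi)-np.pi)
Rn=Rm*R.from_euler('y',sp,degrees=True)
d=Rn.inv().apply(np.array([x,y,z])-o["ee_pos"])
n=int(np.ceil(np.linalg.norm(d)/.038))
print(o["ee_pos"],o["eef_rot"],"t",o["time_s"],"spin",sp,"rot after",Rn.as_euler('xyz'));print("slide total",d,"rows",n,"each",d/n)
E
python3 go.py .465 .2 .25 -1.455
```

```text
[ 0.19   -0.5159  0.205 ] [-1.5707  0.0009 -1.218 ] t 0.15 spin 13.578060032192896 rot after [-1.5709  0.0008 -1.455 ]
slide total [-0.6794 -0.0444  0.3559] rows 21 each [-0.0324 -0.0021  0.0169]
```

step_arm(
  plan=[
    {"grip":-1,"slide":[0,-0.01,0],"spin":6.8},
    {"grip":-1,"slide":[0,-0.01,0],"spin":6.8},
    {"grip":-1,"slide":[-0.034,-0.0013,0.0178],"spin":0},
    {"grip":-1,"slide":[-0.034,-0.0013,0.0178],"spin":0},
    {"grip":-1,"slide":[-0.034,-0.0013,0.0178],"spin":0},
    {"grip":-1,"slide":[-0.034,-0.0013,0.0178],"spin":0},
    {"grip":-1,"slide":[-0.034,-0.0013,0.0178],"spin":0},
    {"grip":-1,"slide":[-0.034,-0.0013,0.0178],"spin":0},
    {"grip":-1,"slide":[-0.034,-0.0013,0.0178],"spin":0},
    {"grip":-1,"slide":[-0.034,-0.0013,0.0178],"spin":0},
    {"grip":-1,"slide":[-0.034,-0.0013,0.0178],"spin":0},
    {"grip":-1,"slide":[-0.034,-0.0013,0.0178],"spin":0},
    {"grip":-1,"slide":[-0.034,-0.0013,0.0178],"spin":0},
    {"grip":-1,"slide":[-0.034,-0.0013,0.0178],"spin":0},
    {"grip":-1,"slide":[-0.034,-0.0013,0.0178],"spin":0},
    {"grip":-1,"slide":[-0.034,-0.0013,0.0178],"spin":0},
    {"grip":-1,"slide":[-0.034,-0.0013,0.0178],"spin":0},
    {"grip":-1,"slide":[-0.034,-0.0013,0.0178],"spin":0},
    {"grip":-1,"slide":[-0.034,-0.0013,0.0178],"spin":0},
    {"grip":-1,"slide":[-0.034,-0.0013,0.0178],"spin":0},
  ],
)

```text
time_s: 1.82
ee_pos: [0.4379, 0.1308, 0.2489]
eef_rot: [-1.571, -0.0, -1.455]
force: [0.7, -1.4, -0.0]
grip_width: 0.094
```

step_arm(
  plan=[
    {"grip":-1,"slide":[-0.034,-0.0013,0.0178],"spin":0},
    {"grip":-1,"slide":[-0.034,-0.0013,0.0178],"spin":0},
    {"grip":-1,"slide":[0,0,0],"spin":0},
    {"grip":-1,"slide":[0,0,0],"spin":0},
  ],
)

```text
time_s: 2.15
ee_pos: [0.4652, 0.2015, 0.2506]
eef_rot: [-1.572, -0.0, -1.453]
force: [0.3, -0.5, 0.4]
grip_width: 0.0939
```

```bash
python3 - <<'E'
from h import *
o=get_obs();c=cams.calibration("wrist");im=cams.camera("wrist")
np.savez("w1.npz",**c);cv2.imwrite("pics/w1.png",im);print(o["ee_pos"],o["eef_rot"],o["joint_vel"],o["force"])
cv2.imwrite("pics/top1.png",cams.camera("top"))
E
python3 go.py .465 .2 .25 -1.455
```

```text
[0.4652 0.2015 0.2506] [-1.5724 -0.0004 -1.4528] [-0.0472 -0.0437  0.0361 -0.0023  0.0013 -0.0175] [ 0.2555 -0.5441  0.3542]
[0.465  0.1997 0.2512] [-1.5715 -0.0003 -1.4554] t 2.25 spin -0.025659406904729974 rot after [-1.5715 -0.0003 -1.455 ]
slide total [-0.0003  0.0012  0.    ] rows 1 each [-0.0003  0.0012  0.    ]
```

View pics/w1.png

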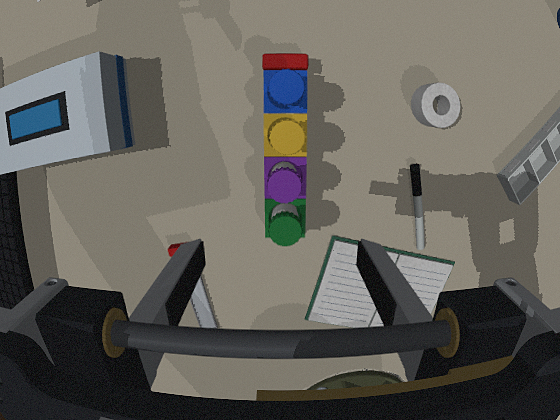

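```bash
python3 - <<'E'
from h import *
o=get_obs();c=cams.calibration("wrist");im=cams.camera("wrist")
np.savez("w2.npz",**c);cv2.imwrite("pics/w2.png",im);print(o["ee_pos"],o["joint_vel"])
cv2.imwrite("pics/w2z.png",cv2.resize(im[45:250,235:335],None,fx=3.0,fy=2.9,interpolation=2)) 
cv2.imwrite("pics/w2a.png",cv2.resize(im[45:155,245:330],None,fx=5,fy=5,interpolation=2)) 
cv2.imwrite("pics/w2b.png",cv2.resize(im[145:255,245:330],None,fx=5,fy=5,interpolation=2)) 
E
```

```text
[0.465  0.1997 0.2512] [-0.017  -0.018   0.0057  0.0001  0.0001  0.0024]
```

View pics/w2a.png

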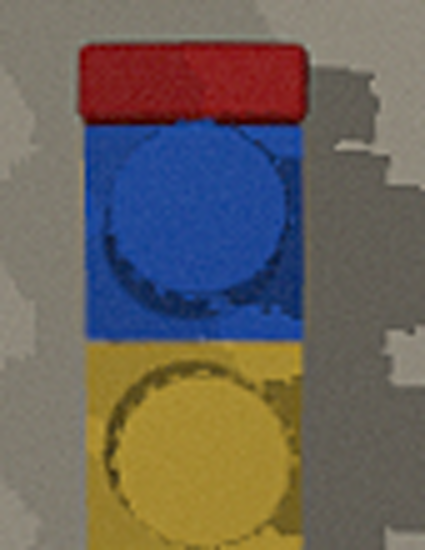

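View pics/w2b.png

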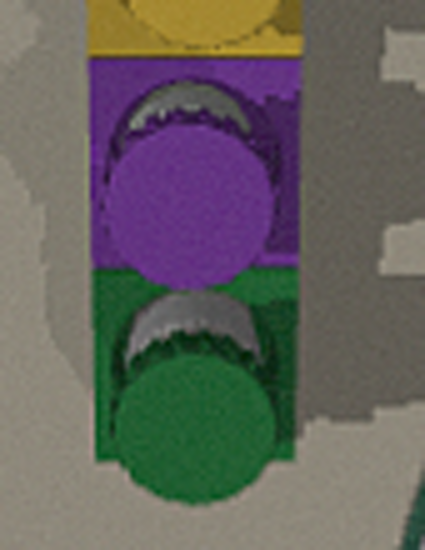

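```bash
python3 - <<'E'
from h import *
c=dict(np.load("w2.npz"))
P=[]
for p,o in [((198,207),45),((203,457),45),((190,206),145),((195,430),145)]:
    uv=(np.array(p)+.5)/5-.5+[245,o];P.append(ray("wrist",uv,.085,c)[:2]);print(uv,P[-1])
P=np.array(P);print(np.diff(P,axis=0),np.hypot(*np.diff(P,axis=0).T))
# fingers: where is TCP seen?
print(proj("wrist",[[.465,.1997,.2512]],c), c["T"])
E
```

```text
[284.2  86. ] [0.5765 0.2094]
[285.2 136. ] [0.5237 0.2022]
[282.6 185.8] [0.4696 0.1986]
[283.6 230.6] [0.418  0.1914]
[[-0.0528 -0.0072]
 [-0.0542 -0.0036]
 [-0.0516 -0.0072]] [0.0533 0.0543 0.0521]
[[281.459  254.1025]] [[ 0.1151  0.9528  0.2811  0.5476]
 [-0.9933  0.1107  0.0317  0.2097]
 [-0.0009 -0.2828  0.9592  0.4306]
 [ 0.      0.      0.      1.    ]]
```

```bash
python3 go.py .575 .2094 .11 -1.455;python3 go.py .575 .2094 .0575 -1.455
```

```text
[0.4651 0.1994 0.2515] [-1.5709 -0.0001 -1.4562] t 2.3 spin -0.07147154656968155 rot after [-1.5709 -0.0001 -1.455 ]
slide total [0.0027 0.1415 0.1103] rows 5 each [0.0005 0.0283 0.0221]
[0.4651 0.1994 0.2515] [-1.5709 -0.0001 -1.4562] t 2.3 spin -0.07147154656968155 rot after [-1.5709 -0.0001 -1.455 ]
slide total [0.0027 0.194  0.1103] rows 6 each [0.0005 0.0323 0.0184]
```

step_arm(
  plan=[
    {"grip":-1,"slide":[0.0005,0.0283,0.0221],"spin":0},
    {"grip":-1,"slide":[0.0005,0.0283,0.0221],"spin":0},
    {"grip":-1,"slide":[0.0005,0.0283,0.0221],"spin":0},
    {"grip":-1,"slide":[0.0005,0.0283,0.0221],"spin":0},
    {"grip":-1,"slide":[0.0005,0.0283,0.0221],"spin":0},
    {"grip":-1,"slide":[0,0,0],"spin":0},
    {"grip":-1,"slide":[0,0.018,0],"spin":0},
    {"grip":-1,"slide":[0,0.018,0],"spin":0},
    {"grip":-1,"slide":[0,0.0165,0],"spin":0},
    {"grip":-1,"slide":[0,0,0],"spin":0},
    {"grip":-1,"slide":[0,0,0],"spin":0},
  ],
)

```text
time_s: 3.22
ee_pos: [0.5753, 0.2098, 0.0585]
eef_rot: [-1.571, -0.0, -1.456]
force: [0.7, -0.1, 0.0]
grip_width: 0.0938
```

```bash
python3 - <<'E'
from h import *
o=get_obs();print(o["ee_pos"],o["eef_rot"],o["force"])
cv2.imwrite("pics/w3.png",cams.camera("wrist"))
cv2.imwrite("pics/s3.png",cams.camera("side")[180:340,100:340].repeat(3,0).repeat(3,1))
E
```

```text
[0.5753 0.2098 0.0585] [-1.5707 -0.     -1.4563] [ 0.7172 -0.1191  0.027 ]
```

View pics/w3.png

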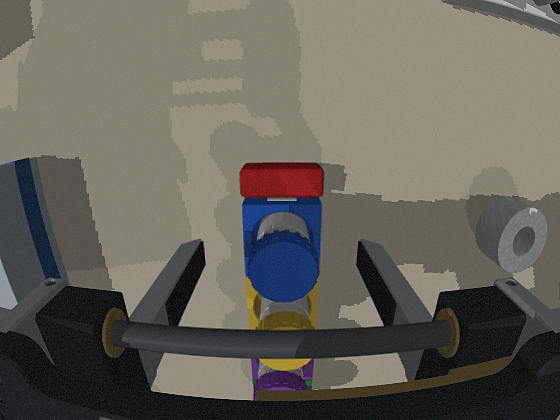

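View pics/s3.png

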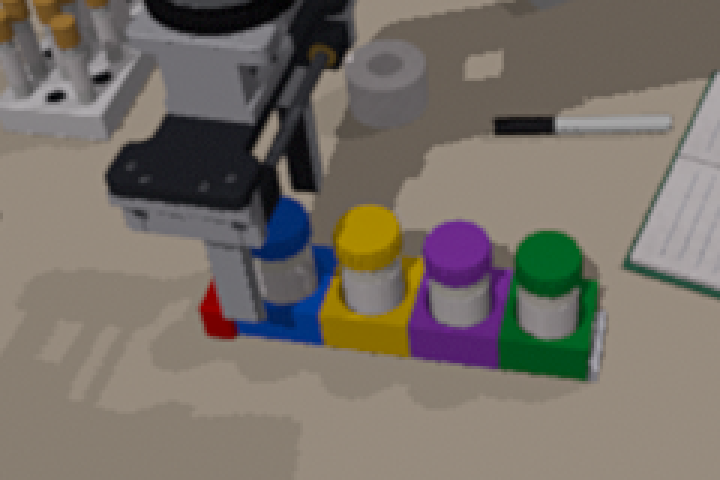

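```bash
python3 - <<'E'
from h import *
o=get_obs();c=cams.calibration("wrist");p=o["ee_pos"]
print(proj("wrist",[p,[p[0],p[1],.085],[p[0],p[1],.01]],c), ray("wrist",(284.5,269),.085,c))
E
```

```text
[[281.4208 254.0353]
 [281.4777 273.8563]
 [281.338  226.4061]] [0.5791 0.2091 0.085 ]
```

step_arm(
  plan=[
    {"grip":-1,"slide":[0,0.001,0.0025],"spin":0},
    {"grip":0.2,"slide":[0,0,0],"spin":0},
    {"grip":0.5,"slide":[0,0,0],"spin":0},
    {"grip":0.5,"slide":[0,0,0],"spin":0},
    {"grip":0.5,"slide":[0,0,0],"spin":0},
    {"grip":0.5,"slide":[0,0,0],"spin":0},
    {"grip":0.5,"slide":[0,0,0],"spin":0},
    {"grip":0.5,"slide":[0,0,0],"spin":0},
  ],
  force=15,
)

```text
time_s: 3.98
ee_pos: [0.5779, 0.2109, 0.0564]
eef_rot: [-1.571, -0.0, -1.455]
force: [0.4, 0.2, 0.3]
grip_width: 0.0505
```

step_arm(
  plan=[
    {"grip":0.7,"slide":[0,0,0],"spin":0},
    {"grip":0.7,"slide":[0,0,0],"spin":0},
    {"grip":0.7,"slide":[0,0,0],"spin":0},
    {"grip":0.7,"slide":[0,0,0],"spin":0},
  ],
)

```text
time_s: 4.32
ee_pos: [0.5779, 0.2109, 0.0564]
eef_rot: [-1.571, -0.0, -1.455]
force: [-0.7, -0.9, 0.6]
grip_width: 0.0377
```

step_arm(
  plan=[
    {"grip":0.7,"slide":[0,0,0],"spin":0},
  ],
)

```text
time_s: 4.4
ee_pos: [0.5779, 0.2109, 0.0564]
eef_rot: [-1.571, -0.0, -1.455]
force: [-0.2, 0.1, 0.8]
grip_width: 0.0379
```

step_arm(
  plan=[
    {"grip":0.7,"slide":[0,-0.01,0],"spin":0},
    {"grip":0.7,"slide":[0,-0.02,0],"spin":0},
    {"grip":0.7,"slide":[0,-0.025,0],"spin":0},
    {"grip":0.7,"slide":[0,-0.025,0],"spin":0},
    {"grip":0.7,"slide":[0,-0.025,0],"spin":0},
    {"grip":0.7,"slide":[0,-0.02,0],"spin":6.8},
    {"grip":0.7,"slide":[0,-0.01,0],"spin":6.8},
    {"grip":0.7,"slide":[0,0,0],"spin":6.8},
    {"grip":0.7,"slide":[0,0,0],"spin":6.8},
    {"grip":0.7,"slide":[0,0,0],"spin":6.8},
    {"grip":0.7,"slide":[0,0,0],"spin":6.8},
    {"grip":0.7,"slide":[0,0,0],"spin":6.9},
    {"grip":0.7,"slide":[0,0,0],"spin":0},
  ],
)

```text
time_s: 5.48
ee_pos: [0.5796, 0.2046, 0.1921]
eef_rot: [-1.576, 0.004, -2.275]
force: [-0.2, 0.4, -1.7]
grip_width: 0.0376
```

```bash
python3 go.py .56 -.213 .19 -2.288
```

```text
[0.5796 0.2046 0.1921] [-1.5761  0.0042 -2.2753] t 5.4833 spin 0.727666743147403 rot after [-1.5762  0.0041 -2.288 ]
slide total [ 0.3276 -0.0006  0.2597] rows 12 each [ 0.0273 -0.0001  0.0216]
```

step_arm(
  plan=[
    {"grip":0.7,"slide":[0.015,0,0.012],"spin":0},
    {"grip":0.7,"slide":[0.03,0,0.0235],"spin":0},
    {"grip":0.7,"slide":[0.03,0,0.0235],"spin":0},
    {"grip":0.7,"slide":[0.03,0,0.0235],"spin":0},
    {"grip":0.7,"slide":[0.03,0,0.0235],"spin":0},
    {"grip":0.7,"slide":[0.03,0,0.0235],"spin":0},
    {"grip":0.7,"slide":[0.03,0,0.0235],"spin":0},
    {"grip":0.7,"slide":[0.03,0,0.0235],"spin":0},
    {"grip":0.7,"slide":[0.03,0,0.0235],"spin":0},
    {"grip":0.7,"slide":[0.03,0,0.0235],"spin":0},
    {"grip":0.7,"slide":[0.03,0,0.0235],"spin":0},
    {"grip":0.7,"slide":[0.015,0,0.012],"spin":0},
    {"grip":0.7,"slide":[0,0,0],"spin":0},
    {"grip":0.7,"slide":[0,0,0],"spin":0},
    {"grip":0.7,"slide":[0,0,0],"spin":0},
  ],
)

```text
time_s: 6.73
ee_pos: [0.5622, -0.2131, 0.189]
eef_rot: [-1.576, 0.004, -2.277]
force: [-0.1, 1.2, 0.4]
grip_width: 0.0379
```

```bash
python3 - <<'E'
from h import *
o=get_obs();c=cams.calibration("wrist");im=cams.camera("wrist")
np.savez("w4.npz",**c);cv2.imwrite("pics/w4.png",im);print(o["ee_pos"],o["eef_rot"],o["joint_vel"])
cv2.imwrite("pics/w4z.png",cv2.resize(im[0:250,180:400],None,fx=2.4,fy=2.4,interpolation=2))
E
```

```text
[ 0.5622 -0.2131  0.189 ] [-1.5762  0.0039 -2.2775] [ 0.0151 -0.0038  0.0026 -0.0019 -0.0005 -0.0034]
```

View pics/w4.png

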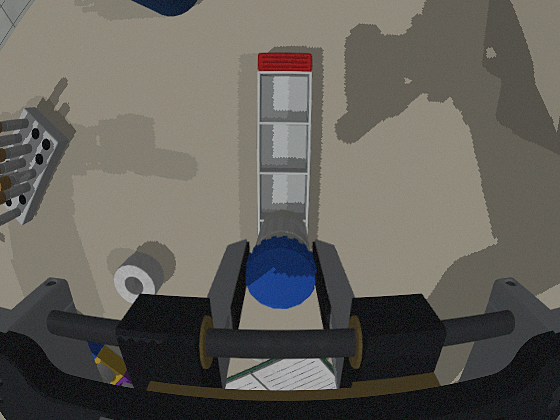

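View pics/w4z.png

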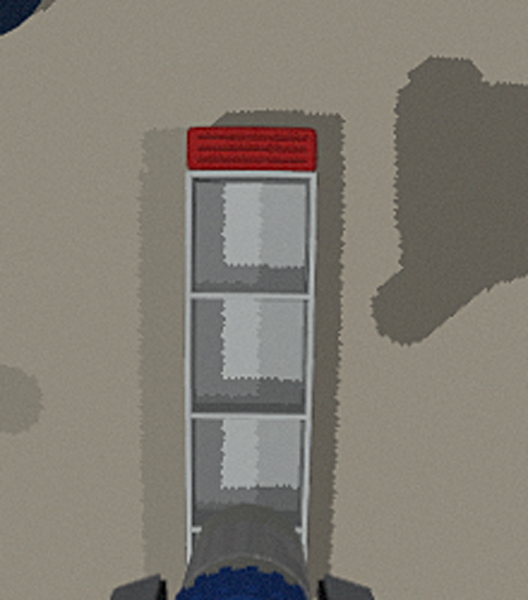

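```bash
python3 - <<'E'
from h import *
c=dict(np.load("w4.npz"))
obs=[((187,128),(128,28)),((316,128),(128,-28)),((187,172),(107.5,28)),((317,172),(107.5,-28)),((187.5,296),(53,28)),((315,296),(53,-28)),((187.5,415),(0,28)),((312,415),(0,-28))]
UV=np.array([(np.array(a)+.5)/2.4-.5+[180,0] for a,_ in obs]);L=np.array([[*b,30] for _,b in obs])/1e3
r=least_squares(lambda p:(proj("wrist",frame(p)(L),c)-UV).ravel(),[.58,-.23,-.717])
print(r.x,r.fun.reshape(-1,2))
f=frame(r.x)
print(f(np.array([[79.5,0,30],[26.5,0,30],[-26.5,0,30],[-79.5,0,30]])/1e3))
E
```

```text
[ 0.5745 -0.2264 -0.7101] [[-0.4939 -1.1794]
 [ 0.6567 -0.8354]
 [-0.5689 -0.29  ]
 [ 0.175   0.046 ]
 [-0.7025  0.1588]
 [ 0.4708  0.4667]
 [-0.2597  0.6893]
 [ 0.7218  0.9649]]
[[ 0.6347 -0.2783  0.03  ]
 [ 0.5945 -0.2437  0.03  ]
 [ 0.5544 -0.2092  0.03  ]
 [ 0.5142 -0.1746  0.03  ]]
```

```bash
python3 go.py .633 -.2768 .10 -2.281
```

```text
[ 0.5623 -0.2128  0.1891] [-1.5761  0.0038 -2.2767] t 6.7833 spin 0.24709827261039055 rot after [-1.5761  0.0038 -2.281 ]
slide total [0.0028 0.0886 0.0958] rows 4 each [0.0007 0.0221 0.0239]
```

step_arm(
  plan=[
    {"grip":0.7,"slide":[0.0007,0.0,0.024],"spin":0},
    {"grip":0.7,"slide":[0.0007,0.02,0.024],"spin":0},
    {"grip":0.7,"slide":[0.0007,0.02,0.024],"spin":0},
    {"grip":0.7,"slide":[0.0007,0.02,0.024],"spin":0},
    {"grip":0.7,"slide":[0,0.0286,0],"spin":0},
    {"grip":0.7,"slide":[0,0.015,0],"spin":0},
    {"grip":0.7,"slide":[0,0.015,0],"spin":0},
    {"grip":0.7,"slide":[0,0.01,0],"spin":0},
    {"grip":0.7,"slide":[0,0.006,0],"spin":0},
    {"grip":0.7,"slide":[0,0,0],"spin":0},
    {"grip":0.7,"slide":[0,0,0],"spin":0},
  ],
)

```text
time_s: 7.7
ee_pos: [0.6335, -0.2772, 0.0544]
eef_rot: [-1.575, 0.004, -2.277]
force: [-0.2, 0.2, -0.1]
grip_width: 0.0381
```

```bash
python3 - <<'E'
from h import *
o=get_obs();print(o["ee_pos"],o["eef_rot"],o["force"])
cv2.imwrite("pics/w5.png",cams.camera("wrist"))
E
```

```text
[ 0.6335 -0.2772  0.0544] [-1.5755  0.0039 -2.277 ] [-0.1956  0.2384 -0.0958]
```

View pics/w5.png

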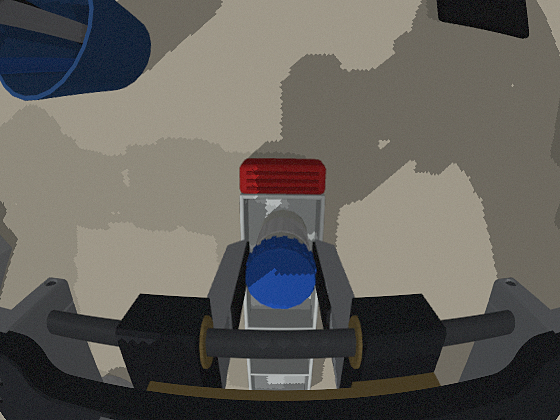

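step_arm(
  plan=[
    {"grip":0.7,"slide":[0,0.002,0],"spin":0},
    {"grip":0.7,"slide":[0,0.001,0],"spin":0},
    {"grip":0.7,"slide":[0,0,0],"spin":0},
  ],
)

```text
time_s: 8.0
ee_pos: [0.6331, -0.2776, 0.0508]
eef_rot: [-1.576, 0.004, -2.278]
force: [-0.0, -0.1, -1.1]
grip_width: 0.0379
```

step_arm(
  plan=[
    {"grip":0.7,"slide":[0,0.001,0],"spin":0},
    {"grip":0.7,"slide":[0,0,0],"spin":0},
  ],
)

```text
time_s: 8.17
ee_pos: [0.6334, -0.2778, 0.0503]
eef_rot: [-1.575, 0.004, -2.278]
force: [-0.2, -0.2, 3.4]
grip_width: 0.0375
```

step_arm(
  plan=[
    {"grip":0.1,"slide":[0,0,0],"spin":0},
    {"grip":0.0,"slide":[0,0,0],"spin":0},
    {"grip":-0.2,"slide":[0,0,0],"spin":0},
    {"grip":-0.4,"slide":[0,0,0],"spin":0},
    {"grip":-0.4,"slide":[0,0,0],"spin":0},
    {"grip":-0.4,"slide":[0,0,0],"spin":0},
  ],
)

```text
time_s: 8.67
ee_pos: [0.6331, -0.2775, 0.0496]
eef_rot: [-1.576, 0.004, -2.278]
force: [0.3, 0.7, -0.1]
grip_width: 0.0655
```

```bash
python3 - <<'E'
from h import *
o=get_obs();print(o["ee_pos"],o["grip_width"],o["force"])
cv2.imwrite("pics/w6.png",cams.camera("wrist"))
E
```

```text
[ 0.6331 -0.2775  0.0496] 0.06546745422765947 [ 0.3396  0.7206 -0.1059]
```

View pics/w6.png

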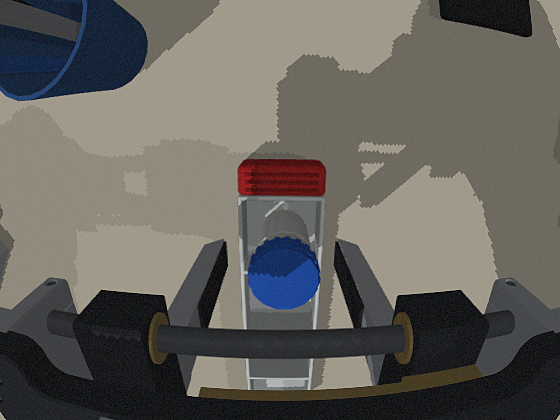

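step_arm(
  plan=[
    {"grip":-0.4,"slide":[0,-0.015,0],"spin":0},
    {"grip":-0.4,"slide":[0,-0.025,0],"spin":0},
    {"grip":-0.4,"slide":[0,-0.03,0],"spin":-6.8},
    {"grip":-0.4,"slide":[0,-0.03,0],"spin":-6.8},
    {"grip":-0.4,"slide":[0,-0.01,0],"spin":-6.8},
    {"grip":-0.4,"slide":[0,0,0],"spin":-6.8},
    {"grip":-0.4,"slide":[0,0,0],"spin":-6.8},
    {"grip":-0.4,"slide":[0,0,0],"spin":-6.8},
    {"grip":-0.4,"slide":[0,0,0],"spin":-6.5},
    {"grip":-0.4,"slide":[0,0,0],"spin":0},
    {"grip":-0.4,"slide":[0,0,0],"spin":0},
  ],
)

```text
time_s: 9.63
ee_pos: [0.6333, -0.2782, 0.1596]
eef_rot: [-1.572, 0.007, -1.456]
force: [0.4, 0.2, -0.5]
grip_width: 0.0655
```

```bash
python3 go.py .5225 .2023 .13 -1.455
```

```text
[ 0.6333 -0.2782  0.1596] [-1.5718  0.0065 -1.4557] t 9.6333 spin -0.04026620671232069 rot after [-1.5718  0.0065 -1.455 ]
slide total [-0.4899  0.0329 -0.0545] rows 14 each [-0.035   0.0023 -0.0039]
```

step_arm(
  plan=[
    {"grip":-0.4,"slide":[-0.0175,0,-0.0019],"spin":0},
    {"grip":-0.4,"slide":[-0.035,0,-0.0039],"spin":0},
    {"grip":-0.4,"slide":[-0.035,0,-0.0039],"spin":0},
    {"grip":-0.4,"slide":[-0.035,0,-0.0039],"spin":0},
    {"grip":-0.4,"slide":[-0.035,0,-0.0039],"spin":0},
    {"grip":-0.4,"slide":[-0.035,0,-0.0039],"spin":0},
    {"grip":-0.4,"slide":[-0.035,0,-0.0039],"spin":0},
    {"grip":-0.4,"slide":[-0.035,0,-0.0039],"spin":0},
    {"grip":-0.4,"slide":[-0.035,0,-0.0039],"spin":0},
    {"grip":-0.4,"slide":[-0.035,0,-0.0039],"spin":0},
    {"grip":-0.4,"slide":[-0.035,0,-0.0039],"spin":0},
    {"grip":-0.4,"slide":[-0.035,0.01,-0.0039],"spin":0},
    {"grip":-0.4,"slide":[-0.035,0.01,-0.0039],"spin":0},
    {"grip":-0.4,"slide":[-0.035,0.013,-0.0039],"spin":0},
    {"grip":-0.4,"slide":[-0.0175,0,-0.0019],"spin":0},
    {"grip":-0.4,"slide":[0,0,0],"spin":0},
    {"grip":-0.4,"slide":[0,0,0],"spin":0},
    {"grip":-0.4,"slide":[0,0,0],"spin":0},
  ],
)

```text
time_s: 11.13
ee_pos: [0.5214, 0.2014, 0.1302]
eef_rot: [-1.571, 0.006, -1.454]
force: [-0.2, -0.8, 1.1]
grip_width: 0.0658
```

```bash
python3 - <<'E'
from h import *
o=get_obs();c=cams.calibration("wrist");print(o["ee_pos"],o["joint_vel"])
p=o["ee_pos"]
cv2.imwrite("pics/w7.png",cams.camera("wrist"));np.savez("w7.npz",**c)
print(proj("wrist",[[.5225,.2023,.085]],c))
E
python3 go.py .5225 .2023 .057 -1.455
```

```text
[0.5214 0.2014 0.1302] [-0.0166 -0.0033  0.0007  0.0002  0.0013 -0.0084]
[[280.6256 226.7345]]
[0.5215 0.2011 0.1302] [-1.5712  0.0064 -1.4545] t 11.1833 spin 0.025824206012108816 rot after [-1.5712  0.0064 -1.455 ]
slide total [-0.0006  0.0732  0.0012] rows 2 each [-0.0003  0.0366  0.0006]
```

View pics/w7.png

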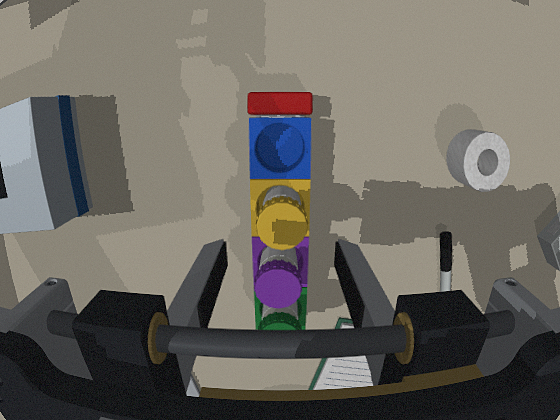

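step_arm(
  plan=[
    {"grip":-0.4,"slide":[-0.0005,0.025,0.0015],"spin":0},
    {"grip":-0.4,"slide":[0,0.028,0.001],"spin":0},
    {"grip":-0.4,"slide":[0,0.0205,0],"spin":0},
    {"grip":-0.4,"slide":[0,0,0],"spin":0},
    {"grip":0.7,"slide":[0,0,0],"spin":0},
    {"grip":0.7,"slide":[0,0,0],"spin":0},
    {"grip":0.7,"slide":[0,0,0],"spin":0},
    {"grip":0.7,"slide":[0,0,0],"spin":0},
    {"grip":0.7,"slide":[0,0,0],"spin":0},
    {"grip":0.7,"slide":[0,0,0],"spin":0},
    {"grip":0.7,"slide":[0,0,0],"spin":0},
  ],
)

```text
time_s: 12.1
ee_pos: [0.524, 0.2034, 0.0574]
eef_rot: [-1.57, 0.007, -1.452]
force: [0.7, -1.6, 6.3]
grip_width: 0.0377
```

step_arm(
  plan=[
    {"grip":0.7,"slide":[0,0,0],"spin":0},
    {"grip":0.7,"slide":[0,0,0],"spin":0},
  ],
)

```text
time_s: 12.27
ee_pos: [0.524, 0.2034, 0.0574]
eef_rot: [-1.57, 0.007, -1.452]
force: [-0.0, -0.8, 6.9]
grip_width: 0.0377
```

step_arm(
  plan=[
    {"grip":0.7,"slide":[0,-0.01,0],"spin":0},
    {"grip":0.7,"slide":[0,-0.02,0],"spin":0},
    {"grip":0.7,"slide":[0,-0.025,0],"spin":0},
    {"grip":0.7,"slide":[0,-0.025,0],"spin":0},
    {"grip":0.7,"slide":[0,-0.025,0],"spin":0},
    {"grip":0.7,"slide":[0,-0.02,0],"spin":6.8},
    {"grip":0.7,"slide":[0,-0.005,0],"spin":6.8},
    {"grip":0.7,"slide":[0,0,0],"spin":6.8},
    {"grip":0.7,"slide":[0,0,0],"spin":6.8},
    {"grip":0.7,"slide":[0,0,0],"spin":6.8},
    {"grip":0.7,"slide":[0,0,0],"spin":6.8},
    {"grip":0.7,"slide":[0,0,0],"spin":6.5},
    {"grip":0.7,"slide":[0,0,0],"spin":0},
    {"grip":0.7,"slide":[0,0,0],"spin":0},
  ],
)

```text
time_s: 13.43
ee_pos: [0.525, 0.1974, 0.1868]
eef_rot: [-1.581, 0.007, -2.27]
force: [0.2, 0.8, -1.2]
grip_width: 0.0378
```

```bash
python3 go.py .593 -.2422 .19 -2.281
```

```text
[0.525  0.1974 0.1868] [-1.5812  0.0073 -2.27  ] t 13.4333 spin 0.6274138488938216 rot after [-1.5813  0.0072 -2.281 ]
slide total [ 0.2889 -0.0089  0.3381] rows 12 each [ 0.0241 -0.0007  0.0282]
```

step_arm(
  plan=[
    {"grip":0.7,"slide":[0.012,0,0.0141],"spin":0.6},
    {"grip":0.7,"slide":[0.0241,0,0.0282],"spin":0},
    {"grip":0.7,"slide":[0.0241,0,0.0282],"spin":0},
    {"grip":0.7,"slide":[0.0241,0,0.0282],"spin":0},
    {"grip":0.7,"slide":[0.0241,0,0.0282],"spin":0},
    {"grip":0.7,"slide":[0.0241,0,0.0282],"spin":0},
    {"grip":0.7,"slide":[0.0241,0,0.0282],"spin":0},
    {"grip":0.7,"slide":[0.0241,0,0.0282],"spin":0},
    {"grip":0.7,"slide":[0.0241,0,0.0282],"spin":0},
    {"grip":0.7,"slide":[0.0241,0,0.0282],"spin":0},
    {"grip":0.7,"slide":[0.0241,0,0.0282],"spin":0},
    {"grip":0.7,"slide":[0.0241,0,0.0282],"spin":0},
    {"grip":0.7,"slide":[0.012,0,0.0141],"spin":0},
    {"grip":0.7,"slide":[0,0,0],"spin":0},
    {"grip":0.7,"slide":[0,0,0],"spin":0},
    {"grip":0.7,"slide":[0,0,0],"spin":0},
  ],
)

```text
time_s: 14.77
ee_pos: [0.5938, -0.2413, 0.1807]
eef_rot: [-1.582, 0.007, -2.28]
force: [0.4, 0.7, -0.5]
grip_width: 0.038
```

```bash
python3 go.py .593 -.2422 .0554 -2.281; python3 - <<'E'
from h import *
cv2.imwrite("pics/w8.png",cams.camera("wrist"))
E
```

```text
[ 0.5938 -0.2413  0.1807] [-1.5818  0.0071 -2.2797] t 14.7667 spin 0.07279862843579046 rot after [-1.5818  0.0071 -2.281 ]
slide total [0.0021 0.1253 0.0013] rows 4 each [0.0005 0.0313 0.0003]
```

View pics/w8.png

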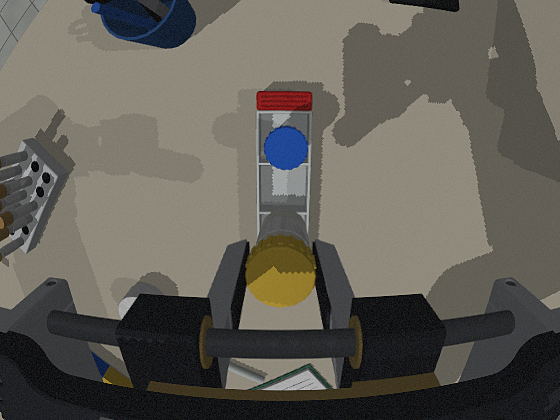

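step_arm(
  plan=[
    {"grip":0.7,"slide":[0.001,0.015,0.0007],"spin":0},
    {"grip":0.7,"slide":[0.001,0.03,0.0006],"spin":0},
    {"grip":0.7,"slide":[0,0.03,0],"spin":0},
    {"grip":0.7,"slide":[0,0.02,0],"spin":0},
    {"grip":0.7,"slide":[0,0.015,0],"spin":0},
    {"grip":0.7,"slide":[0,0.01,0],"spin":0},
    {"grip":0.7,"slide":[0,0.004,0],"spin":0},
    {"grip":0.7,"slide":[0,0.002,0],"spin":0},
    {"grip":0.7,"slide":[0,0.001,0],"spin":0},
    {"grip":0.7,"slide":[0,0,0],"spin":0},
  ],
)

```text
time_s: 15.65
ee_pos: [0.5935, -0.243, 0.0546]
eef_rot: [-1.58, 0.007, -2.28]
force: [0.0, 0.3, -1.1]
grip_width: 0.038
```

step_arm(
  plan=[
    {"grip":0.7,"slide":[0,0.001,0],"spin":0},
    {"grip":0.7,"slide":[0,0,0],"spin":0},
  ],
)

```text
time_s: 15.82
ee_pos: [0.5933, -0.2431, 0.0532]
eef_rot: [-1.581, 0.007, -2.28]
force: [-0.5, 0.7, -0.7]
grip_width: 0.0381
```

step_arm(
  plan=[
    {"grip":0.7,"slide":[0,0.001,0],"spin":0},
    {"grip":0.7,"slide":[0,0.001,0],"spin":0},
    {"grip":0.7,"slide":[0,0,0],"spin":0},
  ],
)

```text
time_s: 16.07
ee_pos: [0.5935, -0.2433, 0.0514]
eef_rot: [-1.58, 0.007, -2.28]
force: [-0.3, -0.2, 4.2]
grip_width: 0.0375
```

```bash
python3 - <<'E'
from h import *
o=get_obs();print(o["ee_pos"],o["force"])
E
```

```text
[ 0.5935 -0.2433  0.0514] [-0.2606 -0.2441  4.235 ]
```

Contact at the expected height; release and return for violet.

step_arm(
  plan=[
    {"grip":0.1,"slide":[0,0,0],"spin":0},
    {"grip":0.0,"slide":[0,0,0],"spin":0},
    {"grip":-0.2,"slide":[0,0,0],"spin":0},
    {"grip":-0.4,"slide":[0,0,0],"spin":0},
    {"grip":-0.4,"slide":[0,0,0],"spin":0},
    {"grip":-0.4,"slide":[0,0,0],"spin":0},
    {"grip":-0.4,"slide":[0,-0.015,0],"spin":0},
    {"grip":-0.4,"slide":[0,-0.025,0],"spin":0},
    {"grip":-0.4,"slide":[0,-0.03,0],"spin":0},
    {"grip":-0.4,"slide":[0,-0.03,0],"spin":-6},
    {"grip":-0.4,"slide":[0,-0.01,0],"spin":-6},
    {"grip":-0.4,"slide":[0,0,0],"spin":-6},
    {"grip":-0.4,"slide":[0,0,0],"spin":-6},
    {"grip":-0.4,"slide":[0,0,0],"spin":-6},
    {"grip":-0.4,"slide":[0,0,0],"spin":-6},
    {"grip":-0.4,"slide":[0,0,0],"spin":-6},
    {"grip":-0.4,"slide":[0,0,0],"spin":-5.3},
    {"grip":-0.4,"slide":[0,0,0],"spin":0},
    {"grip":-0.4,"slide":[0,0,0],"spin":0},
  ],
)

```text
time_s: 17.65
ee_pos: [0.5934, -0.2443, 0.1606]
eef_rot: [-1.573, 0.013, -1.457]
force: [0.4, -0.0, 0.2]
grip_width: 0.0657
```

```bash
python3 go.py .469 .1986 .13 -1.455; python3 - <<'E'
from h import *
cv2.imwrite("pics/w9.png",cams.camera("wrist"))
E
```

```text
[ 0.5934 -0.2443  0.1606] [-1.5729  0.0126 -1.4572] t 17.65 spin -0.1268407821643132 rot after [-1.5728  0.0126 -1.455 ]
slide total [-0.4539  0.0365 -0.0724] rows 13 each [-0.0349  0.0028 -0.0056]
```

View pics/w9.png

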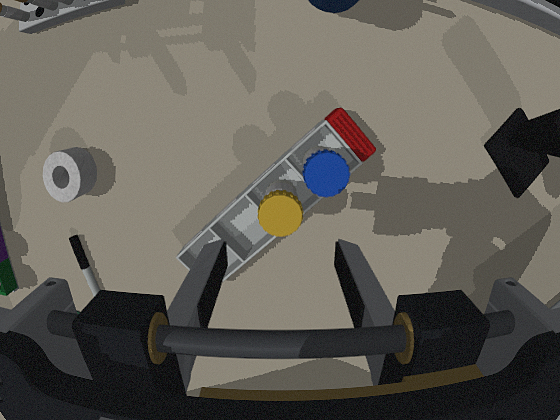

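step_arm(
  plan=[
    {"grip":-0.4,"slide":[-0.0175,0,-0.0028],"spin":0},
    {"grip":-0.4,"slide":[-0.035,0,-0.0056],"spin":0},
    {"grip":-0.4,"slide":[-0.035,0,-0.0056],"spin":0},
    {"grip":-0.4,"slide":[-0.035,0,-0.0056],"spin":0},
    {"grip":-0.4,"slide":[-0.035,0,-0.0056],"spin":0},
    {"grip":-0.4,"slide":[-0.035,0,-0.0056],"spin":0},
    {"grip":-0.4,"slide":[-0.035,0,-0.0056],"spin":0},
    {"grip":-0.4,"slide":[-0.035,0,-0.0056],"spin":0},
    {"grip":-0.4,"slide":[-0.035,0,-0.0056],"spin":0},
    {"grip":-0.4,"slide":[-0.035,0,-0.0056],"spin":0},
    {"grip":-0.4,"slide":[-0.035,0.01,-0.0056],"spin":0},
    {"grip":-0.4,"slide":[-0.035,0.013,-0.0056],"spin":0},
    {"grip":-0.4,"slide":[-0.035,0.0135,-0.0056],"spin":0},
    {"grip":-0.4,"slide":[-0.0165,0,-0.0028],"spin":0},
    {"grip":-0.4,"slide":[0,0,0],"spin":0},
    {"grip":-0.4,"slide":[0,0,0],"spin":0},
    {"grip":-0.4,"slide":[0,0,0],"spin":0},
  ],
)

```text
time_s: 19.12
ee_pos: [0.4687, 0.1978, 0.1303]
eef_rot: [-1.572, 0.013, -1.456]
force: [-0.3, -0.4, -0.0]
grip_width: 0.066
```

```bash
python3 go.py .469 .1986 .057 -1.455; python3 - <<'E'
from h import *
c=cams.calibration("wrist")
cv2.imwrite("pics/w10.png",cams.camera("wrist"));print(proj("wrist",[[.469,.1986,.085]],c))
E
```

```text
[0.4687 0.1978 0.1303] [-1.5723  0.0126 -1.4559] t 19.1167 spin -0.05107725958680323 rot after [-1.5723  0.0126 -1.455 ]
slide total [0.0002 0.0733 0.0005] rows 2 each [0.0001 0.0367 0.0003]
[[281.1119 227.6048]]
```

View pics/w10.png

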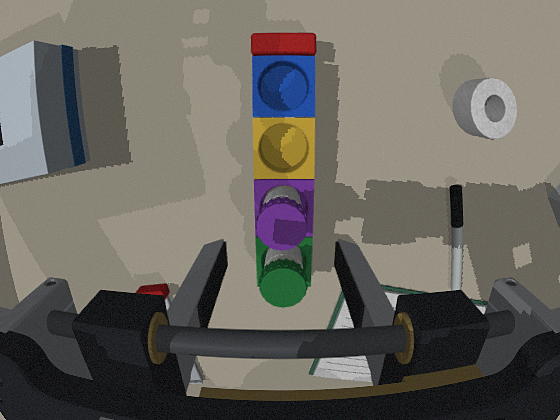

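Violet cap at (282,227), where predicted. Descend and grip.

step_arm(
  plan=[
    {"grip":-0.4,"slide":[0,0.025,0.001],"spin":0},
    {"grip":-0.4,"slide":[0,0.028,0],"spin":0},
    {"grip":-0.4,"slide":[0,0.0205,0],"spin":0},
    {"grip":-0.4,"slide":[0,0,0],"spin":0},
    {"grip":0.7,"slide":[0,0,0],"spin":0},
    {"grip":0.7,"slide":[0,0,0],"spin":0},
    {"grip":0.7,"slide":[0,0,0],"spin":0},
    {"grip":0.7,"slide":[0,0,0],"spin":0},
    {"grip":0.7,"slide":[0,0,0],"spin":0},
    {"grip":0.7,"slide":[0,0,0],"spin":0},
    {"grip":0.7,"slide":[0,0,0],"spin":0},
    {"grip":0.7,"slide":[0,0,0],"spin":0},
  ],
)

```text
time_s: 20.17
ee_pos: [0.4696, 0.1996, 0.0574]
eef_rot: [-1.571, 0.013, -1.454]
force: [0.6, -1.5, 7.0]
grip_width: 0.0377
```

step_arm(
  plan=[
    {"grip":0.7,"slide":[0,-0.01,0],"spin":0},
    {"grip":0.7,"slide":[0,-0.02,0],"spin":0},
    {"grip":0.7,"slide":[0,-0.025,0],"spin":0},
    {"grip":0.7,"slide":[0,-0.025,0],"spin":0},
    {"grip":0.7,"slide":[0,-0.025,0],"spin":0},
    {"grip":0.7,"slide":[0,-0.02,0],"spin":0},
    {"grip":0.7,"slide":[0,-0.005,0],"spin":6},
    {"grip":0.7,"slide":[0,0,0],"spin":6},
    {"grip":0.7,"slide":[0,0,0],"spin":6},
    {"grip":0.7,"slide":[0,0,0],"spin":6},
    {"grip":0.7,"slide":[0,0,0],"spin":6},
    {"grip":0.7,"slide":[0,0,0],"spin":6},
    {"grip":0.7,"slide":[0,0,0],"spin":6},
    {"grip":0.7,"slide":[0,0,0],"spin":5.8},
    {"grip":0.7,"slide":[0,0,0],"spin":0},
    {"grip":0.7,"slide":[0,0,0],"spin":0},
  ],
)

```text
time_s: 21.5
ee_pos: [0.4726, 0.1867, 0.1866]
eef_rot: [-1.592, 0.015, -2.273]
force: [-0.6, 1.2, -1.3]
grip_width: 0.0378
```

```bash
python3 go.py .553 -.2077 .19 -2.281
```

```text
[0.4726 0.1867 0.1866] [-1.5924  0.0148 -2.2728] t 21.5 spin 0.4714413698430095 rot after [-1.5926  0.0147 -2.281 ]
slide total [ 0.2466 -0.0139  0.3179] rows 11 each [ 0.0224 -0.0013  0.0289]
```

step_arm(
  plan=[
    {"grip":0.7,"slide":[0.0112,0,0.0145],"spin":0},
    {"grip":0.7,"slide":[0.0224,0,0.0289],"spin":0},
    {"grip":0.7,"slide":[0.0224,0,0.0289],"spin":0},
    {"grip":0.7,"slide":[0.0224,-0.003,0.0289],"spin":0},
    {"grip":0.7,"slide":[0.0224,-0.003,0.0289],"spin":0},
    {"grip":0.7,"slide":[0.0224,-0.002,0.0289],"spin":0},
    {"grip":0.7,"slide":[0.0224,-0.002,0.0289],"spin":0},
    {"grip":0.7,"slide":[0.0224,-0.002,0.0289],"spin":0},
    {"grip":0.7,"slide":[0.0224,-0.002,0.0289],"spin":0},
    {"grip":0.7,"slide":[0.0224,0,0.0289],"spin":0},
    {"grip":0.7,"slide":[0.0224,0,0.0289],"spin":0},
    {"grip":0.7,"slide":[0.0112,0,0.0145],"spin":0},
    {"grip":0.7,"slide":[0,0,0],"spin":0.5},
    {"grip":0.7,"slide":[0,0,0],"spin":0},
    {"grip":0.7,"slide":[0,0,0],"spin":0},
  ],
)

```text
time_s: 22.75
ee_pos: [0.5567, -0.2057, 0.1896]
eef_rot: [-1.593, 0.015, -2.28]
force: [-0.6, -0.3, -0.6]
grip_width: 0.0374
```

```bash
python3 go.py .5535 -.208 .0554 -2.281; python3 - <<'E'
from h import *
print(get_obs()["qpos"])
cv2.imwrite("pics/w11.png",cams.camera("wrist"))
E
```

```text
[ 0.5567 -0.2057  0.1896] [-1.593   0.0146 -2.2802] t 22.75 spin 0.04436284797253706 rot after [-1.5931  0.0146 -2.281 ]
slide total [0.0058 0.1341 0.002 ] rows 4 each [0.0014 0.0335 0.0005]
[-0.425   0.419   1.3976  0.0208  1.3423  1.8502]
```

View pics/w11.png

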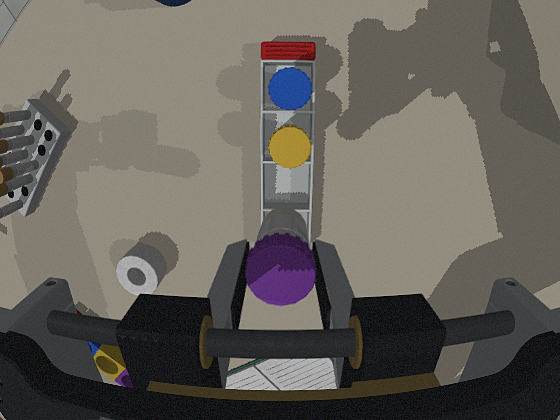

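step_arm(
  plan=[
    {"grip":0.7,"slide":[0.003,0.015,0.001],"spin":0},
    {"grip":0.7,"slide":[0.0028,0.03,0.001],"spin":0},
    {"grip":0.7,"slide":[0,0.03,0],"spin":0},
    {"grip":0.7,"slide":[0,0.025,0],"spin":0},
    {"grip":0.7,"slide":[0,0.017,0],"spin":0},
    {"grip":0.7,"slide":[0,0.01,0],"spin":0},
    {"grip":0.7,"slide":[0,0.005,0],"spin":0},
    {"grip":0.7,"slide":[0,0.002,0],"spin":0},
    {"grip":0.7,"slide":[0,0,0],"spin":0},
  ],
)

```text
time_s: 23.55
ee_pos: [0.5539, -0.2088, 0.0562]
eef_rot: [-1.592, 0.015, -2.28]
force: [-0.2, -0.3, -0.6]
grip_width: 0.0374
```

step_arm(
  plan=[
    {"grip":0.7,"slide":[0,0.001,0],"spin":0},
    {"grip":0.7,"slide":[0,0.001,0],"spin":0},
    {"grip":0.7,"slide":[0,0,0],"spin":0},
  ],
)

```text
time_s: 23.8
ee_pos: [0.5537, -0.209, 0.0539]
eef_rot: [-1.592, 0.015, -2.281]
force: [0.1, -1.0, -1.2]
grip_width: 0.0378
```

step_arm(
  plan=[
    {"grip":0.7,"slide":[0,0.001,0],"spin":0},
    {"grip":0.7,"slide":[0,0.001,0],"spin":0},
    {"grip":0.7,"slide":[0,0,0],"spin":0},
  ],
)

```text
time_s: 24.05
ee_pos: [0.5535, -0.209, 0.0517]
eef_rot: [-1.592, 0.015, -2.281]
force: [0.5, 0.8, -0.2]
grip_width: 0.0379
```

step_arm(
  plan=[
    {"grip":0.7,"slide":[0,0.0005,0],"spin":0},
    {"grip":0.7,"slide":[0,0,0],"spin":0},
  ],
)

```text
time_s: 24.22
ee_pos: [0.5537, -0.2091, 0.0516]
eef_rot: [-1.592, 0.015, -2.281]
force: [-1.4, 0.4, 3.8]
grip_width: 0.0374
```

step_arm(
  plan=[
    {"grip":0.1,"slide":[0,0,0],"spin":0},
    {"grip":0.0,"slide":[0,0,0],"spin":0},
    {"grip":-0.2,"slide":[0,0,0],"spin":0},
    {"grip":-0.4,"slide":[0,0,0],"spin":0},
    {"grip":-0.4,"slide":[0,0,0],"spin":0},
    {"grip":-0.4,"slide":[0,0,0],"spin":0},
    {"grip":-0.4,"slide":[0,-0.015,0],"spin":0},
    {"grip":-0.4,"slide":[0,-0.025,0],"spin":0},
    {"grip":-0.4,"slide":[0,-0.03,0],"spin":0},
    {"grip":-0.4,"slide":[0,-0.03,0],"spin":-6},
    {"grip":-0.4,"slide":[0,-0.01,0],"spin":-6},
    {"grip":-0.4,"slide":[0,0,0],"spin":-6},
    {"grip":-0.4,"slide":[0,0,0],"spin":-6},
    {"grip":-0.4,"slide":[0,0,0],"spin":-6},
    {"grip":-0.4,"slide":[0,0,0],"spin":-6},
    {"grip":-0.4,"slide":[0,0,0],"spin":-6},
    {"grip":-0.4,"slide":[0,0,0],"spin":-5.3},
    {"grip":-0.4,"slide":[0,0,0],"spin":0},
    {"grip":-0.4,"slide":[0,0,0],"spin":0},
  ],
)

```text
time_s: 25.8
ee_pos: [0.5542, -0.2117, 0.1609]
eef_rot: [-1.575, 0.026, -1.458]
force: [0.9, 0.4, 0.3]
grip_width: 0.0657
```

```bash
python3 go.py .4175 .1914 .13 -1.455; python3 - <<'E'
from h import *
cv2.imwrite("pics/w12.png",cams.camera("wrist"))
E
```

```text
[ 0.5542 -0.2117  0.1609] [-1.5751  0.026  -1.4582] t 25.8 spin -0.1840773096374334 rot after [-1.575   0.0261 -1.455 ]
slide total [-0.4152  0.0421 -0.0891] rows 12 each [-0.0346  0.0035 -0.0074]
```

View pics/w12.png

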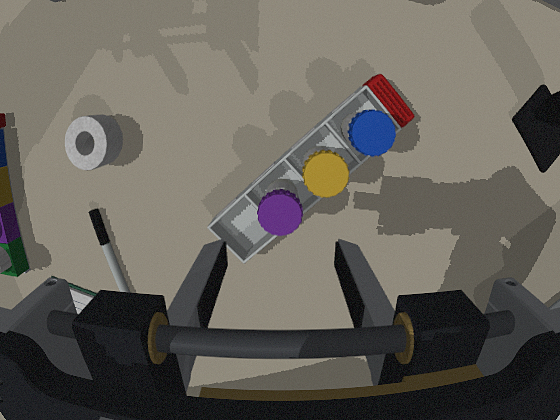

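step_arm(
  plan=[
    {"grip":-0.4,"slide":[-0.0175,0,-0.0037],"spin":0},
    {"grip":-0.4,"slide":[-0.0346,0,-0.0074],"spin":0},
    {"grip":-0.4,"slide":[-0.0346,0,-0.0074],"spin":0},
    {"grip":-0.4,"slide":[-0.0346,0,-0.0074],"spin":0},
    {"grip":-0.4,"slide":[-0.0346,0,-0.0074],"spin":0},
    {"grip":-0.4,"slide":[-0.0346,0,-0.0074],"spin":0},
    {"grip":-0.4,"slide":[-0.0346,0,-0.0074],"spin":0},
    {"grip":-0.4,"slide":[-0.0346,0,-0.0074],"spin":0},
    {"grip":-0.4,"slide":[-0.0346,0,-0.0074],"spin":0},
    {"grip":-0.4,"slide":[-0.0346,0.01,-0.0074],"spin":0},
    {"grip":-0.4,"slide":[-0.0346,0.015,-0.0074],"spin":0},
    {"grip":-0.4,"slide":[-0.0346,0.017,-0.0074],"spin":0},
    {"grip":-0.4,"slide":[-0.0173,0,-0.0037],"spin":0},
    {"grip":-0.4,"slide":[0,0,0],"spin":0},
    {"grip":-0.4,"slide":[0,0,0],"spin":0},
    {"grip":-0.4,"slide":[0,0,0],"spin":0},
  ],
)

```text
time_s: 27.18
ee_pos: [0.4182, 0.1912, 0.1304]
eef_rot: [-1.574, 0.026, -1.457]
force: [-0.5, -1.2, 0.3]
grip_width: 0.0658
```

```bash
python3 go.py .4175 .1914 .057 -1.455; python3 - <<'E'
from h import *
c=cams.calibration("wrist");print(get_obs()["qpos"])
cv2.imwrite("pics/w13.png",cams.camera("wrist"));print(proj("wrist",[[.4175,.1914,.085]],c))
E
```

```text
[0.4182 0.1912 0.1304] [-1.5744  0.026  -1.4566] t 27.1833 spin -0.0940532680653062 rot after [-1.5744  0.026  -1.455 ]
slide total [ 0.0016  0.0734 -0.0004] rows 2 each [ 0.0008  0.0367 -0.0002]
[0.3336 0.1797 1.8572 0.0293 1.1027 1.777 ]
[[282.5246 228.8546]]
```

View pics/w13.png

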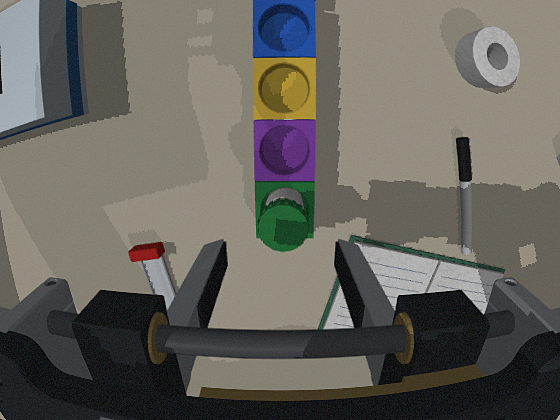

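step_arm(
  plan=[
    {"grip":-0.4,"slide":[0.001,0.025,0.0005],"spin":0},
    {"grip":-0.4,"slide":[0,0.028,0],"spin":0},
    {"grip":-0.4,"slide":[0,0.0205,0],"spin":0},
    {"grip":-0.4,"slide":[0,0,0],"spin":0},
    {"grip":0.7,"slide":[0,0,0],"spin":0},
    {"grip":0.7,"slide":[0,0,0],"spin":0},
    {"grip":0.7,"slide":[0,0,0],"spin":0},
    {"grip":0.7,"slide":[0,0,0],"spin":0},
    {"grip":0.7,"slide":[0,0,0],"spin":0},
    {"grip":0.7,"slide":[0,0,0],"spin":0},
    {"grip":0.7,"slide":[0,0,0],"spin":0},
    {"grip":0.7,"slide":[0,0,0],"spin":0},
  ],
)

```text
time_s: 28.23
ee_pos: [0.4186, 0.1927, 0.0574]
eef_rot: [-1.573, 0.026, -1.455]
force: [-0.4, -2.5, 7.2]
grip_width: 0.038
```

step_arm(
  plan=[
    {"grip":0.7,"slide":[0,-0.01,0],"spin":0},
    {"grip":0.7,"slide":[0,-0.02,0],"spin":0},
    {"grip":0.7,"slide":[0,-0.025,0],"spin":0},
    {"grip":0.7,"slide":[0,-0.025,0],"spin":0},
    {"grip":0.7,"slide":[0,-0.025,0],"spin":0},
    {"grip":0.7,"slide":[0,-0.025,0],"spin":0},
    {"grip":0.7,"slide":[0,0,0],"spin":0},
    {"grip":0.7,"slide":[0,0,0],"spin":0},
  ],
)

```text
time_s: 28.9
ee_pos: [0.4191, 0.1894, 0.1878]
eef_rot: [-1.573, 0.027, -1.455]
force: [0.1, -0.5, -1.7]
grip_width: 0.0377
```

```bash
python3 go.py .513 -.1735 .19 -1.455
```

```text
[0.4191 0.1894 0.1878] [-1.5726  0.0266 -1.4552] t 28.9 spin -0.009760934631938336 rot after [-1.5726  0.0266 -1.455 ]
slide total [ 0.3711 -0.0121  0.0513] rows 10 each [ 0.0371 -0.0012  0.0051]
```

step_arm(
  plan=[
    {"grip":0.7,"slide":[0.0168,0,0.0023],"spin":0},
    {"grip":0.7,"slide":[0.0337,-0.001,0.0047],"spin":0},
    {"grip":0.7,"slide":[0.0337,-0.001,0.0047],"spin":0},
    {"grip":0.7,"slide":[0.0337,-0.001,0.0047],"spin":0},
    {"grip":0.7,"slide":[0.0337,-0.001,0.0047],"spin":0},
    {"grip":0.7,"slide":[0.0337,-0.001,0.0047],"spin":0},
    {"grip":0.7,"slide":[0.0337,-0.001,0.0047],"spin":0},
    {"grip":0.7,"slide":[0.0337,-0.001,0.0047],"spin":0},
    {"grip":0.7,"slide":[0.0337,-0.001,0.0047],"spin":0},
    {"grip":0.7,"slide":[0.0337,-0.001,0.0047],"spin":0},
    {"grip":0.7,"slide":[0.0337,-0.001,0.0047],"spin":0},
    {"grip":0.7,"slide":[0.0168,0,0.0023],"spin":0},
    {"grip":0.7,"slide":[0,0,0],"spin":6},
    {"grip":0.7,"slide":[0,0,0],"spin":6},
    {"grip":0.7,"slide":[0,0,0],"spin":6},
    {"grip":0.7,"slide":[0,0,0],"spin":6},
    {"grip":0.7,"slide":[0,0,0],"spin":6},
    {"grip":0.7,"slide":[0,0,0],"spin":6},
    {"grip":0.7,"slide":[0,0,0],"spin":6},
    {"grip":0.7,"slide":[0,0,0],"spin":5.3},
  ],
)

```text
time_s: 30.57
ee_pos: [0.5123, -0.1727, 0.1853]
eef_rot: [-1.595, 0.014, -2.286]
force: [-0.2, 0.0, -0.5]
grip_width: 0.0377
```

step_arm(
  plan=[
    {"grip":0.7,"slide":[0,0,0],"spin":0},
    {"grip":0.7,"slide":[0,0,0],"spin":0},
    {"grip":0.7,"slide":[0,0,0],"spin":0},
  ],
)

```text
time_s: 30.82
ee_pos: [0.5126, -0.1729, 0.1861]
eef_rot: [-1.594, 0.014, -2.278]
force: [-0.7, 1.0, -1.4]
grip_width: 0.038
```

```bash
python3 go.py .5135 -.174 .0554 -2.281; python3 - <<'E'
from h import *
cv2.imwrite("pics/w14.png",cams.camera("wrist"))
E
```

```text
[ 0.5126 -0.1729  0.1861] [-1.5938  0.0143 -2.2777] t 30.8167 spin 0.18819269353505153 rot after [-1.5938  0.0143 -2.281 ]
slide total [0.0022 0.1306 0.0044] rows 4 each [0.0005 0.0326 0.0011]
```

View pics/w14.png

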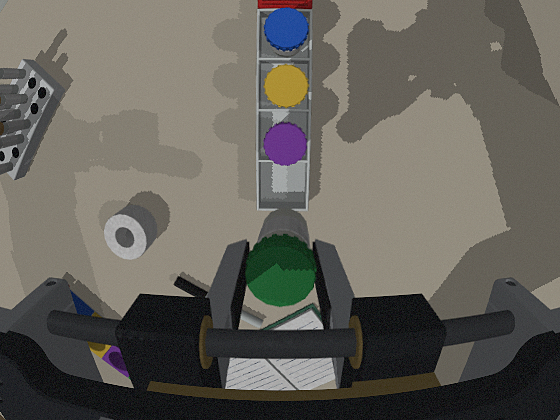

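step_arm(
  plan=[
    {"grip":0.7,"slide":[0.001,0.015,0.002],"spin":0},
    {"grip":0.7,"slide":[0.001,0.03,0.0025],"spin":0},
    {"grip":0.7,"slide":[0,0.03,0],"spin":0},
    {"grip":0.7,"slide":[0,0.023,0],"spin":0},
    {"grip":0.7,"slide":[0,0.016,0],"spin":0},
    {"grip":0.7,"slide":[0,0.01,0],"spin":0},
    {"grip":0.7,"slide":[0,0.005,0],"spin":0},
    {"grip":0.7,"slide":[0,0.002,0],"spin":0},
    {"grip":0.7,"slide":[0,0,0],"spin":0},
  ],
)

```text
time_s: 31.62
ee_pos: [0.5143, -0.1742, 0.056]
eef_rot: [-1.592, 0.015, -2.28]
force: [0.0, 0.3, -0.8]
grip_width: 0.0376
```

step_arm(
  plan=[
    {"grip":0.7,"slide":[0,0.001,0],"spin":0},
    {"grip":0.7,"slide":[0,0.001,0],"spin":0},
    {"grip":0.7,"slide":[0,0,0],"spin":0},
  ],
)

```text
time_s: 31.87
ee_pos: [0.5143, -0.1742, 0.0541]
eef_rot: [-1.592, 0.015, -2.281]
force: [0.5, -0.4, -0.8]
grip_width: 0.0382
```

step_arm(
  plan=[
    {"grip":0.7,"slide":[0,0.001,0],"spin":0},
    {"grip":0.7,"slide":[0,0.001,0],"spin":0},
    {"grip":0.7,"slide":[0,0,0],"spin":0},
  ],
)

```text
time_s: 32.12
ee_pos: [0.5142, -0.1741, 0.0517]
eef_rot: [-1.592, 0.015, -2.281]
force: [-0.4, -0.1, 0.3]
grip_width: 0.0381
```

step_arm(
  plan=[
    {"grip":0.7,"slide":[0,0.0007,0],"spin":0},
    {"grip":0.7,"slide":[0,0,0],"spin":0},
  ],
)

```text
time_s: 32.28
ee_pos: [0.5145, -0.1743, 0.0517]
eef_rot: [-1.591, 0.015, -2.281]
force: [-1.5, -0.5, 7.0]
grip_width: 0.0381
```

Contact; release, rise and back away.

step_arm(
  plan=[
    {"grip":0.1,"slide":[0,0,0],"spin":0},
    {"grip":0.0,"slide":[0,0,0],"spin":0},
    {"grip":-0.2,"slide":[0,0,0],"spin":0},
    {"grip":-0.4,"slide":[0,0,0],"spin":0},
    {"grip":-0.4,"slide":[0,0,0],"spin":0},
    {"grip":-0.4,"slide":[0,0,0],"spin":0},
    {"grip":-0.4,"slide":[0,-0.015,0],"spin":0},
    {"grip":-0.4,"slide":[0,-0.025,0],"spin":0},
    {"grip":-0.4,"slide":[0,-0.03,0],"spin":0},
    {"grip":-0.4,"slide":[0,-0.03,0],"spin":0},
    {"grip":-0.4,"slide":[0,-0.03,0],"spin":0},
    {"grip":-0.4,"slide":[0,-0.03,-0.02],"spin":0},
    {"grip":-0.4,"slide":[0,0,-0.03],"spin":0},
    {"grip":-0.4,"slide":[0,0,-0.03],"spin":0},
    {"grip":-0.4,"slide":[0,0,0],"spin":0},
    {"grip":-0.4,"slide":[0,0,0],"spin":0},
    {"grip":-0.4,"slide":[0,0,0],"spin":0},
  ],
)

```text
time_s: 33.7
ee_pos: [0.4549, -0.1262, 0.2128]
eef_rot: [-1.592, 0.015, -2.281]
force: [-0.3, -0.0, -0.0]
grip_width: 0.0658
```

```bash
python3 - <<'E'
from h import *
o=get_obs();print(o["ee_pos"],o["force"],o["time_s"])
cv2.imwrite("pics/w15.png",cams.camera("wrist"))
s=cams.camera("side")
cv2.imwrite("pics/s15.png",cv2.resize(s[80:220,190:350],None,fx=4,fy=4,interpolation=2))
E
```

```text
[ 0.4549 -0.1262  0.2128] [-0.3036 -0.0073 -0.0138] 33.7
```

View pics/w15.png

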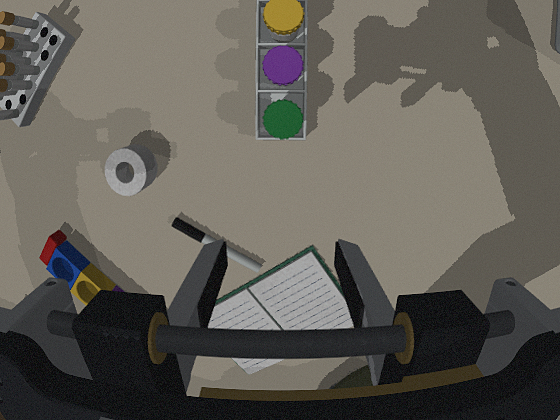

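View pics/s15.png

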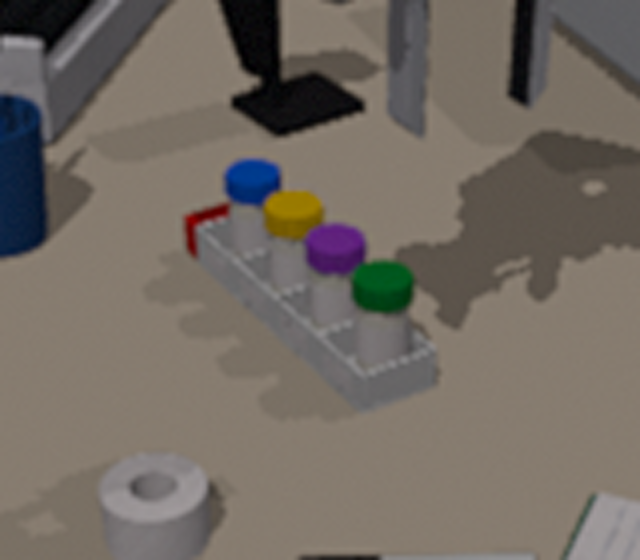

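All four stand upright, one per compartment, in order from the red end: blue, yellow, violet, green. The gripper is clear.

```bash
python3 -c "
from station import hand_in;print(hand_in())"
```

```text
the job is handed in; nothing more can be done
None
```

All four pots are in the white tray in rail order. From the red end they run blue, yellow, violet, green, one to a compartment.

- **Placing:** each pot was gripped by its cap with 15 N and lowered in 0.5–2 mm steps. I stopped when floor contact showed (about 3–7 N) at the expected height, then opened the fingers and backed away. The job was handed in at about 34 s of the 104 s allowed.
- **Last checks:** the side picture shows all four upright and standing. The wrist picture agrees for yellow, violet and green, but blue was outside its view. The gripper was about 0.2 m up, clear of the tray, with no force on it.
- **What disagreed:**
  - The three cameras differed by 3–7 mm on positions. I leaned mostly on the wrist camera's estimates, and that was within the clearances.
  - Turning the tool above the rail drove the last joint to its range limit. The tool picked up a tilt that reached about 1.5°, so I did the turn above the tray for the last pot. The pots still settled upright once released.

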